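Sort the washer-dryer's loose parts into the service tray

ROBOT

A 6-joint arm with a two-finger parallel gripper is mounted at the origin on the work surface. World frame = base frame: x ahead of the robot, y to its left, z up, the work surface at z = 0. Lengths are in m, angles in rad, forces in N, time in s.
With the tool pointing down it reaches from about 0.3 to 0.775 m from the base axis. Payload 14.6 kg.
Tool frame: the origin (TCP) lies between the finger pads; the fingertips stand 22 mm ahead of it and the grasp point (between the pads) lies 3 mm ahead of it; z points along the fingers, y is the line along which they close (so a half turn about z gives the same grasp; the last joint's range is limited). The gripper opens to 85 mm and grips with 20 to 120 N. Pads are 22 mm wide; open, the fingers measure 114 mm over their backs; the gripper's body (76 mm by 85 mm) begins 54 mm behind the grasp point. The pads swing forward as they close: fully open they stand 13 mm farther back than shut.
Start: joints at [1.26, 0.3, 1.521, -0, 1.321, -0.067], TCP at [0.133, 0.534, 0.253] pointing down, gripper open.
Joint ranges: [-3.03, 3.03], [-0.79, 2.21], [0.23, 2.52], [-1.04, 4.18], [0, 3.07], [-2.55, 2.55]. Speed limits (rad/s): [2.22, 2.22, 2.57, 3.14, 3.14, 3.14].

INTERFACE

Orientations are given as a rotation vector (axis times angle).
In Python, from plant import * gives the robot as it stands.
- The arm moves only by the shell command python3 -m jog 'ROWS'. ROWS is JSON, a list of rows, each a list of 7 numbers: the opening, from 0 (shut) to 1 (fully open), then the shift along the tool's x, y, z in cm, then the turn, a rotation vector about the tool's x, y, z in rad. In form: [[fingers, tx, ty, tz, rx, ry, rz], ...]. A call has 1 to 10 rows; each row is the pose to reach, as a shift and turn from the pose commanded when the call began, along the tool's axes at that moment; what a row does not reach only later rows make up. A row lasts 1/8 s, in which the tool goes at most 62.5 mm and 10.7 degrees, less where a joint would pass 70% of its speed; a pose out of reach is approached as far as the arm can. A call with a gripper value outside its range is refused whole. The fingers move at their own pace and stop on an object; the grip force is fixed at half the most. Time passes only in rows, so rows that repeat a pose let the fingers close. It gives the time, the measured TCP pose, the force, the opening and the grip force at its end, in the units of the state.
- state(): the state, without advancing time (a new reading comes with each control period).
- grab_frame(name): name is "side" or "top"; returns the picture (384x512x3 uint8, red, green, blue); there is no depth.
- camera_params(name): a dict with "mtx" (3x3 intrinsics, pixels), "position" and "orientation" of the camera in the world. Camera axes: x right, y up, looking along -z (the intrinsics and any distortion apply to the point x, -y, -z); pixel columns grow to the right and rows downward; lengths in m; the calibration is good to about 2 mm. A picture is of the moment at which its call begins. camera_params takes no time and is no camera call.
- close_job(): hands the job in; it is judged then, once.
Trained networks look in the newest picture that a camera, given by its name, has taken for a name from the list of things; names that differ only in an ending like _2 or _b are one class to them, and where a whole thing is asked for, a point or a joint stands for the part that bears it (a point fixed in the world has none). Each returns a list of dicts, best first, with "score" (0 to 1); they miss things now and then, are a little off and sometimes report something else, mostly with a low value. They report only what shows in the picture. A call takes as long as a camera call. They do not tell look-alikes from the thing itself.
- boxes_of(camera, name): "uv" ([column, row] in pixels, amid what is visible of it).
- trace(camera, name): "pixels" (384x512 bool, what is visible of it) and "uv" ([column, row] in pixels, amid what is visible of it).
- place_of(camera, name): "uv" ([column, row] in pixels: a listed point, or the origin of a listed thing).
The state is a dict: "clock": time; "joints": joint angles; "qd": joint speeds; "tau": joint torques, N m; "ee_pos": TCP position; "ee_rot": TCP orientation; "contact_force": force on the tool from outside, world axes, zero at the start; "torque": the same for the moment, N m; "grip_width": opening from 0.0 (shut) to 1.0 (fully open); "grip_force": force on a finger pad.
Only numpy, scipy, OpenCV 4.12 (cv2) and the standard library are available. Lean on these libraries where they do the work, as an engineer would, in place of code of your own. Each camera call takes 0.05 s, during which the arm holds its last target. There are 200 camera calls.

TASK

Gather the four parts taken off the washer-dryer into the tray, each standing upright and fully down in the seat of its own cup: the large timer dial in the large round seat, the small control knob in the small round seat, the levelling foot in the square seat and the door catch lengthwise in the oblong seat. The detergent bottle cap and the cupboard knob look much like the dial and the control knob but do not belong: leave them where they lie.

Things in the scene. Friction and masses are not known exactly. Their poses are not given: they have to be found in the camera images.
- dial: large timer dial: white plastic round skirt 56 mm across and 12 mm high, a thin steel disc 45 mm across on it up to 16 mm, and across the middle a straight upright white grip bar 46 mm long (along its x), 12 mm thick (along its y), whose top is 38 mm above the underside; about 50 g; origin at the centre of its underside, z up; it stands on the counter at any heading
- knob: small control knob, like the dial but smaller: white round skirt 38 mm across and 12 mm high, steel disc 31 mm across up to 15 mm, straight white grip bar 32 mm long (along its x) and 10 mm thick (along its y), its top 36 mm above the underside; about 25 g; origin at the centre of its underside, z up; it stands on the counter at any heading
- foot: levelling foot: black square rubber base 36 x 36 x 12 mm (sides along its x and y), a steel collar 22 mm across up to 17 mm, then a round upright steel stem 12 mm across whose top is 52 mm above the underside; about 80 g; origin at the centre of its underside, z up; it stands on the counter at any heading
- catch: door catch: white plastic block 60 mm long (x), 24 mm wide (y) and 26 mm high, with a low steel tongue 18 x 16 x 6 mm on top, 12 mm from the centre towards +x; about 60 g; origin at the centre of its underside, z up; it stands on the counter at any heading
- cap: detergent bottle cap, the dial's look-alike that stays: white plastic, round skirt 56 mm across and 12 mm high and a plain round turret 45 to 42 mm across with a flat top at 36 mm and no grip bar; origin at the centre of its underside, z up; it stands on the counter at any heading
- cupboard_knob: cupboard knob, the small knob's look-alike that stays: white round mushroom 38 mm across at its widest and 33 mm high with a domed top, no grip bar; origin at the centre of its underside, z up; it stands on the counter at any heading
- cup_large: cup with the large round seat, 74 mm across; grey cup 88 x 88 x 16 mm, origin centre of underside, axes along its sides; fixed, its underside 4 mm above the counter; black seat floor 8 mm and rim 16 mm above the origin. One of four cups, 92 mm apart in two rows of two (any arrangement, one heading) in a fixed aluminium tray 196 mm square with walls 18 mm high
- cup_small: cup with the small round seat, 54 mm across; grey cup 88 x 88 x 16 mm, origin centre of underside, axes along its sides; fixed, its underside 4 mm above the counter; black seat floor 8 mm and rim 16 mm above the origin. One of four cups, 92 mm apart in two rows of two (any arrangement, one heading) in a fixed aluminium tray 196 mm square with walls 18 mm high
- cup_square: cup with the square seat, 60 x 60 mm, sides along its x and y; grey cup 88 x 88 x 16 mm, origin centre of underside, axes along its sides; fixed, its underside 4 mm above the counter; black seat floor 8 mm and rim 16 mm above the origin. One of four cups, 92 mm apart in two rows of two (any arrangement, one heading) in a fixed aluminium tray 196 mm square with walls 18 mm high
- cup_slot: cup with the oblong seat, 76 mm along its x and 42 mm along its y; grey cup 88 x 88 x 16 mm, origin centre of underside, axes along its sides; fixed, its underside 4 mm above the counter; black seat floor 8 mm and rim 16 mm above the origin. One of four cups, 92 mm apart in two rows of two (any arrangement, one heading) in a fixed aluminium tray 196 mm square with walls 18 mm high
Mind the look-alikes: they are no part of the job. What is shaped like the knob but brown or yellow is not meant.

How it is judged:
At the end, for the whole second after the job is handed in: Each part upright (0.15 rad) on its own seat's floor (5 to 11.5 mm above the cup's origin), at rest, off centre by under 12 mm (dial, knob), 15 mm (catch, lengthwise within 0.45 rad) or 18 mm (foot); cap and cupboard knob upright (0.2 rad) within 30 mm of their starts (horizontal distance between dial and cup_large below 0.012 m and z of dial in the frame of cup_large between 0.005 and 0.0115 m and angle between each of dial, knob, foot, catch's own z axis and vertical below 0.15 rad and linear speed of each of dial, knob, foot, catch below 0.02 m/s and angular speed of each of dial, knob, foot, catch below 0.2 rad/s and horizontal distance between knob and cup_small below 0.012 m and z of knob in the frame of cup_small between 0.005 and 0.0115 m and horizontal distance between foot and cup_square below 0.018 m and z of foot in the frame of cup_square between 0.005 and 0.0115 m and horizontal distance between catch and cup_slot below 0.015 m and z of catch in the frame of cup_slot between 0.005 and 0.0115 m and angle between the x axis of catch and the x axis of cup_slot, either way round below 0.45 rad and distance of each of cap, cupboard_knob from where it was at the start of the episode below 0.03 m and angle between each of cap, cupboard_knob's own z axis and vertical below 0.2 rad); the robot touches nothing.
It fails at once if the detergent cap is moved more than 30 mm from where it lay (distance of cap from where it was at the start of the episode above 0.03 m).
It fails at once if the cupboard knob is moved more than 30 mm from where it lay (distance of cupboard_knob from where it was at the start of the episode above 0.03 m).
It also fails if it takes over 106 s, if anything falls off the work surface, if the arm or the gripper's body presses on something with over 40 N, if the wrist force passes 120 N, or if a joint passes its speed limit or range.

## Working session

There is one attempt and no reset: what is moved stays moved. The work goes in short steps, Python scripts to look and compute and a shell command to move; the robot and the scene stay as the last step left them, time stands still between calls to the robot, and variables do not carry over. Pictures are saved under pics/ and viewed, at most 14 in all, crops included, and the job is handed in when it is done.

```bash
mkdir -p pics; ls; python3 - <<'E'
from plant import *
import cv2,numpy as np
print(state())
for n in("top","side"):
    f=grab_frame(n); cv2.imwrite(f"pics/{n}0.png",cv2.cvtColor(f,cv2.COLOR_RGB2BGR)); print(n,camera_params(n))
    for o in "dial knob foot catch cap cupboard_knob cup_large cup_small cup_square cup_slot".split():
        print(o,[(np.round(d["uv"]),round(d["score"],2)) for d in place_of(n,o)][:4])
E
```

```text
pics
{'clock': 0.0, 'joints': array([ 1.26042027e+00,  3.00500109e-01,  1.52158895e+00,  4.64639773e-05,
        1.32067765e+00, -6.66031824e-02]), 'qd': array([-0.00158451,  0.00080658, -0.00017238, -0.00138572,  0.00049231,
       -0.0011585 ]), 'tau': array([ 1.19618970e-03, -5.43511891e+01, -3.61786294e+01,  2.92735444e-05,
        4.03241924e-03,  1.43461835e-05]), 'ee_pos': array([0.1326834 , 0.53354524, 0.25270205]), 'ee_rot': array([-3.81955907e-01, -3.11802035e+00,  1.79813378e-03]), 'contact_force': array([-0.11921054, -0.43579699, -0.15688007]), 'torque': array([-0.01561802,  0.00815935, -0.0282195 ]), 'grip_force': 0.0, 'grip_width': 1.0013559917143704}
top {'mtx': array([[441.51401485,   0.        , 253.32562799],
       [  0.        , 441.51401485, 186.39567607],
       [  0.        ,   0.        ,   1.        ]]), 'position': array([ 0.28735246, -0.00304039,  0.94829174]), 'orientation': array([ 0.17925619, -0.19943433, -1.66800792])}
dial [(array([393., 212.]), 0.64)]
knob [(array([279., 266.]), 0.84), (array([238., 203.]), 0.51), (array([272., 223.]), 0.47)]
foot [(a
[... 440 characters left out ...]
   , 371.53178587, 190.47668102],
       [  0.        ,   0.        ,   1.        ]]), 'position': array([0.39225174, 0.59368255, 0.56544469]), 'orientation': array([ 0.07901302, -1.23143404, -2.76867676])}
dial [(array([284., 122.]), 0.57), (array([239., 263.]), 0.5)]
knob [(array([247., 202.]), 0.73), (array([315., 185.]), 0.51), (array([277., 181.]), 0.49)]
foot [(array([229., 119.]), 0.43)]
catch [(array([226., 145.]), 0.81)]
cap [(array([274., 145.]), 0.75)]
cupboard_knob [(array([218., 181.]), 0.55)]
cup_large [(array([185., 268.]), 0.97)]
cup_small [(array([240., 308.]), 0.63)]
cup_square [(array([237., 265.]), 0.72)]
cup_slot [(array([188., 310.]), 0.97), (array([233., 119.]), 0.15)]
```

```bash
python3 - <<'E'
import cv2
a=cv2.imread("pics/top0.png"); cv2.imwrite("pics/top0c.png",cv2.resize(a[90:330,80:440],(800,533),interpolation=cv2.INTER_CUBIC))
a=cv2.imread("pics/side0.png"); cv2.imwrite("pics/side0c.png",cv2.resize(a[80:350,140:400],(578,600),interpolation=cv2.INTER_CUBIC))
E
```

```text
(no output)
```

View pics/top0c.png

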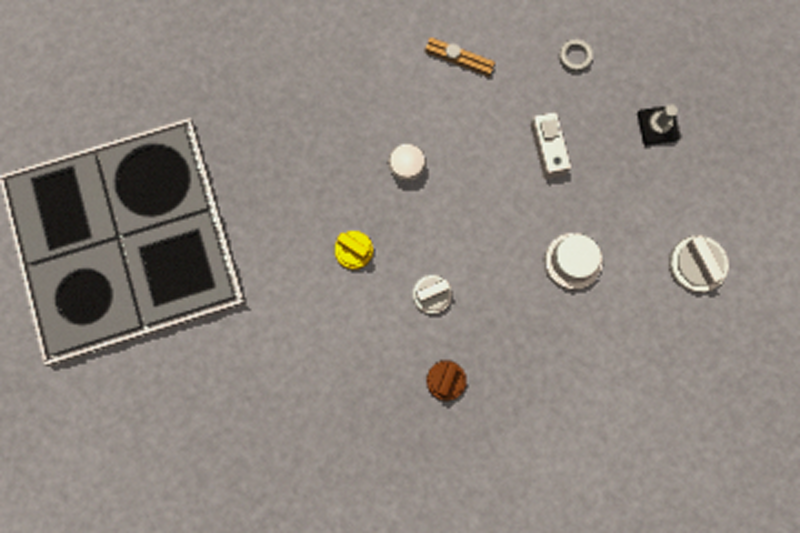

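View pics/side0c.png

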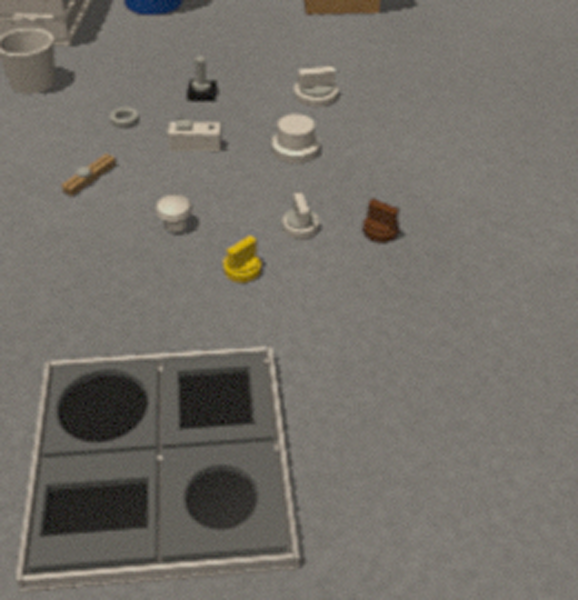

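The top view shows the dial at (395,209), knob at (275,222), foot at (377,147), catch at (328,156) and the tray at lower left. The cap is at (338,207), the cupboard knob at (263,162), and the yellow and brown decoys are near the knob. Next I'll fit the model silhouettes to the traces in both views.

```bash
cat > h.py <<'E'
from plant import *
import numpy as np, cv2
from scipy.optimize import minimize, least_squares
from scipy.spatial.transform import Rotation as R
P={n:camera_params(n) for n in("top","side")}
def proj(n,X):
    p=P[n]; c=(np.atleast_2d(X)-p["position"])@R.from_rotvec(p["orientation"]).as_matrix()
    c=c*[1,-1,-1]; q=c@p["mtx"].T; return q[:,:2]/q[:,2:]
def unproj(n,uv,z):
    p=P[n]; d=np.linalg.inv(p["mtx"])@[uv[0],uv[1],1.]*[1,-1,-1]
    d=R.from_rotvec(p["orientation"]).as_matrix()@d
    return p["position"]+d*(z-p["position"][2])/d[2]
def cyl(d,z0,z1):
    t=np.linspace(0,2*np.pi,32,endpoint=False); c=np.c_[np.cos(t),np.sin(t)]*d/2
    return np.vstack([np.c_[c,np.full(32,z)] for z in(z0,z1)])
def box(a,b,z0,z1,cx=0):
    return np.array([[cx+i*a/2,j*b/2,z] for i in(-1,1) for j in(-1,1) for z in(z0,z1)])
M={"dial":[cyl(56,0,12),cyl(45,12,16),box(46,12,12,38)],"knob":[cyl(38,0,12),cyl(31,12,15),box(32,10,12,36)],
"foot":[box(36,36,0,12),cyl(22,12,17),cyl(12,17,52)],"catch":[box(60,24,0,26),box(18,16,26,32,12)]}
S=4
def render(n,o,x,y,a,z=0):
    im=np.zeros((384*S,512*S),np.uint8); r=R.from_euler("z",a).as_matrix()
    for p in M[o]:
        uv=proj(n,p/1000@r.T+[x,y,z]); h=cv2.convexHull(((uv+.5)*S*16).astype(np.int32))
        cv2.fillConvexPoly(im,h,255,shift=4)
    return im
def fit(o,masks,x0,z=0):
    def c(v):
        s=0
        for n,m in masks.items():
            im=cv2.resize(render(n,o,v[0]/1e3,v[1]/1e3,v[2]/20,z),(512,384),interpolation=cv2.INTER_AREA)/255.
            s+=np.abs(im-m).sum()/m.sum()
        return s
    x0=np.array([x0[0]*1e3,x0[1]*1e3,x0[2]*20])
    r=minimize(c,x0,method="Nelder-Mead",options=dict(initial_simplex=np.array([x0,x0+[5,0,0],x0+[0,5,0],x0+[0,0,5]]),xatol=.05,fatol=1e-4))
    return r.x/[1e3,1e3,20],r.fun
def goal(x,y,z,yaw=None):
    """yaw = world direction of tool y (closing line); prints shift/turn in tool axes; also yaw+pi alternative"""
    s=state(); A=R.from_rotvec(s["ee_rot"]); t=A.inv().apply(np.array([x,y,z])-s["ee_pos"])*100
    ty=A.apply([0,1,0]); cy=np.arctan2(ty[1],ty[0]); yy=cy if yaw is None else yaw
    out=[]
    for k in(0,np.pi):
        Y=np.array([np.cos(yy+k),np.sin(yy+k),0]);Z=np.array([0,0,-1.]);B=R.from_matrix(np.c_[np.cross(Y,Z),Y,Z])
        out.append(np.round((A.inv()*B).as_rotvec(),2))
    print("shift cm",np.round(t,2),"turn",out,"j6",round(s["joints"][5],2))
E
python3 - <<'E'
from h import *
import pickle
fr={n:grab_frame(n) for n in P}
# lattice
names=["cup_large","cup_small","cup_square","cup_slot"]
C={}
for n in P:
    for o in names:
        d=place_of(n,o)[0]; C[n,o]=d["uv"]; print(n,o,np.round(unproj(n,d["uv"],.004)[:2],4))
top={"dial":(395,209,.012),"knob":(275,222,.012),"foot":(377,147,.01),"catch":(328,156,.02)}
out={}
for o,(u,v,z) in top.items():
    g=unproj("top",(u,v),z); masks={}
    for n in P:
        uv=proj(n,g+[0,0,.005])[0]
        for d in trace(n,o):
            e=np.linalg.norm(np.array(d["uv"])-uv)
            if e<12: masks[n]=d["pixels"].astype(float); break
        print(o,n,[(np.round(d["uv"]),round(d["score"],2),int(d["pixels"].sum())) for d in trace(n,o)],np.round(uv))
    if not masks: continue
    best=min((fit(o,masks,(g[0],g[1],a)) for a in np.arange(0,np.pi,np.pi/6)),key=lambda r:r[1])
    out[o]=best[0]; print(o,np.round(best[0],4),round(best[1],3),list(masks))
    for n in P:
        if n in masks: print("  single",n,np.round(fit(o,{n:masks[n]},best[0])[0],4))
pickle.dump((out,C),open("fit.pkl","wb"))
for n in P:
    im=cv2.resize(cv2.cvtColor(fr[n],cv2.COLOR_RGB2BGR),None,fx=S,fy=S,interpolation=cv2.INTER_CUBIC)
    for o,v in out.items():
        r=R.from_euler("z",v[2]).as_matrix()
        for p in M[o]:
            h=cv2.convexHull(((proj(n,p/1000@r.T+[v[0],v[1],0])+.5)*S).astype(np.int32)); cv2.polylines(im,[h],True,(0,0,255),1)
    tiles=[]
    for o,v in out.items():
        c=(proj(n,[v[0],v[1],.015])[0]*S).astype(int); t=im[max(c[1]-100,0):c[1]+100,c[0]-100:c[0]+100]; tiles.append(cv2.resize(t,(200,200)))
    globals()["row_"+n]=np.hstack(tiles)
cv2.imwrite("pics/fit.png",np.vstack([row_top,row_side]))
E
```

```text
top cup_large [0.5707 0.1936]
top cup_small [0.4689 0.2633]
top cup_square [0.4839 0.1738]
top cup_slot [0.5539 0.2923]
side cup_large [0.5712 0.1976]
side cup_small [0.464  0.2687]
side cup_square [0.4841 0.1849]
side cup_slot [0.5458 0.2803]
dial top [(array([395., 208.]), 0.6, 563)] [396. 209.]
dial side [(array([280., 117.]), 0.78, 320), (array([274., 180.]), 0.44, 222)] [282. 117.]
dial [ 0.4317 -0.3239  0.3543] 0.113 ['top', 'side']
  single top [ 0.4319 -0.3241  0.3702]
  single side [ 0.4314 -0.3231  0.3709]
knob top [(array([237., 203.]), 0.69, 236), (array([278., 262.]), 0.67, 234), (array([272., 220.]), 0.66, 245), (array([157., 213.]), 0.25, 1739)] [275. 222.]
knob side [(array([247., 199.]), 0.79, 217), (array([313., 180.]), 0.72, 289), (array([278., 180.]), 0.46, 209)] [274. 176.]
knob [ 0.4297 -0.0636  1.7677] 0.367 ['top', 'side']
  single top [ 0.4308 -0.0635  1.4634]
  single side [ 0.4277 -0.0618  1.8957]
foot top [(array([379., 144.]), 0.67, 289)] [378. 146.]
foot side [(array([231., 116.]), 0.71, 171)] [231. 117.]
foot [ 0.5763 -0.3103  0.0345] 0.285 ['top', 'side']
  single top [ 0.578  -0.3102  0.0231]
  single side [ 0.5755 -0.3105  0.0741]
catch top [(array([327., 154.]), 0.89, 352)] [328. 155.]
catch side [(array([229., 140.]), 0.85, 308)] [228. 137.]
catch [ 0.5646 -0.1964  3.2044] 0.295 ['top', 'side']
  single top [ 0.5655 -0.1968  3.2061]
  single side [ 0.563  -0.1947  3.2595]
```

View pics/fit.png

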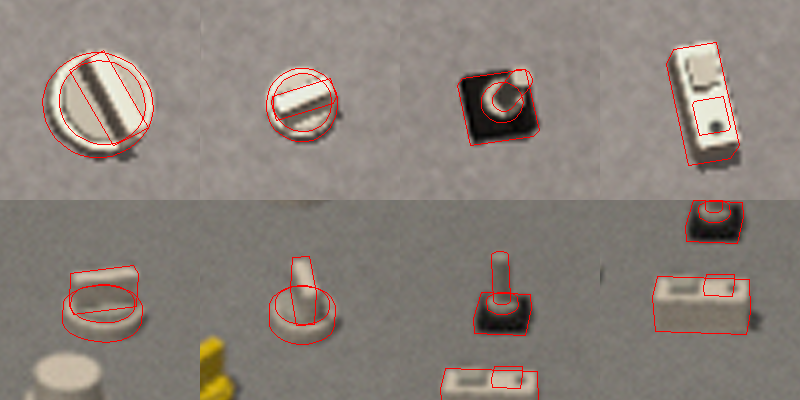

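The outlines match all four parts; the catch's front and back are swapped, which doesn't matter. Next I'll find the tray from its dark seats and plan the foot grasp.

```bash
python3 - <<'E'
from h import *
import itertools
res={}
for n in P:
    f=cv2.cvtColor(cv2.imread(f"pics/{n}0.png"),cv2.COLOR_BGR2GRAY); b=cv2.morphologyEx((f<48).astype(np.uint8),cv2.MORPH_OPEN,np.ones((3,3)))
    b[:, 260:]=0
    k,_,st,ce=cv2.connectedComponentsWithStats(b)
    pts=[(ce[i],st[i][4]) for i in range(1,k) if st[i][4]>300]
    X=np.array([unproj(n,p+0.0,.015)[:2] for p,_ in pts]); print(n,[a for _,a in pts]); print(np.round(X,4))
    res[n]=X
ref={"cup_large":(.571,.195),"cup_small":(.466,.266),"cup_square":(.484,.18),"cup_slot":(.55,.287)}
D=[]
lat={"cup_square":(-1,-1),"cup_large":(1,-1),"cup_small":(-1,1),"cup_slot":(1,1)}
for n,X in res.items():
    for o,r in ref.items():
        p=X[np.argmin(np.linalg.norm(X-r,axis=1))]; D.append((lat[o],p))
def e(v,D=D): 
    c,s=np.cos(v[2]),np.sin(v[2]); return np.concatenate([np.array([c*l[0]-s*l[1],s*l[0]+c*l[1]])*.046+v[:2]-p for l,p in D])
for dd in(D[:4],D[4:],D):
    v=least_squares(e,[.52,.23,.2],args=(dd,)).x; print(np.round(v,4),np.round(np.abs(e(v,dd)).max(),4))
c,s=np.cos(v[2]),np.sin(v[2])
for o,l in lat.items(): print(o,np.round([v[0]+(c*l[0]-s*l[1])*.046,v[1]+(s*l[0]+c*l[1])*.046],4))
print(R.from_rotvec(state()["ee_rot"]).as_matrix().round(3))
print("foot");goal(.5763,-.3103,.15,1.60);goal(.5763,-.3103,.05,.03)
E
```

```text
top [np.int32(3917), np.int32(833), np.int32(623), np.int32(746), np.int32(477)]
[[0.7301 0.484 ]
 [0.5723 0.1988]
 [0.5528 0.2888]
 [0.4818 0.1794]
 [0.4631 0.2701]]
side [np.int32(454), np.int32(1665), np.int32(303), np.int32(715), np.int32(902), np.int32(876), np.int32(1035)]
[[ 1.1557 -1.1553]
 [ 0.8685 -1.1554]
 [ 0.6075 -1.131 ]
 [ 0.4797  0.1796]
 [ 0.5699  0.1986]
 [ 0.5513  0.2883]
 [ 0.7415  0.4178]]
[0.5175 0.2343 0.2083] 0.0003
[0.5201 0.2115 0.5268] 0.0486
[0.5188 0.2229 0.3486] 0.0708
cup_square [0.4913 0.164 ]
cup_large [0.5778 0.1954]
cup_small [0.4599 0.2504]
cup_slot [0.5463 0.2818]
[[-0.97   0.241  0.   ]
 [ 0.241  0.97   0.   ]
 [-0.     0.    -1.   ]]
foot
shift cm [-63.42 -71.2   10.33] turn [array([ 0.  ,  0.  , -0.27]), array([ 0.  , -0.  ,  2.87])] j6 -0.07
shift cm [-63.42 -71.2   20.33] turn [array([0. , 0. , 1.3]), array([-0.  ,  0.  , -1.84])] j6 -0.07
```

```bash
python3 -m jog '[[1,-35,-40,8,0,0,0.8],[1,-35,-40,8,0,0,0.8],[1,-35,-40,8,0,0,0.8],[1,-35,-40,8,0,0,0.8],[1,-35,-40,8,0,0,0.8],[1,-35,-40,8,0,0,0.8],[0.6,-35,-40,8,0,0,0.8],[0.6,-35,-40,8,0,0,0.8],[0.6,-35,-40,8,0,0,0.8],[0.6,-35,-40,8,0,0,0.8]]'; python3 -c "
from h import *
goal(.5763,-.3103,.13,.03)"
```

```text
clock: 3.65
ee_pos: [0.3764, 0.0594, 0.173]
ee_rot: [-1.571, -2.72, 0.001]
contact_force: [-0.1, 0.4, -0.1]
grip_width: 0.6
grip_force: 0.0
shift cm [-42.01  -1.16   4.3 ] turn [array([-0.  ,  0.  ,  0.49]), array([-0.  , -0.  , -2.65])] j6 -0.46
```

```bash
python3 -m jog '[[0.6,-42,-1.15,4.3,0,0,0.49],[0.6,-42,-1.15,4.3,0,0,0.49],[0.6,-42,-1.15,4.3,0,0,0.49],[0.6,-42,-1.15,4.3,0,0,0.49],[0.6,-42,-1.15,4.3,0,0,0.49],[0.6,-42,-1.15,4.3,0,0,0.49],[0.6,-42,-1.15,4.3,0,0,0.49],[0.6,-42,-1.15,4.3,0,0,0.49],[0.6,-42,-1.15,4.3,0,0,0.49]]'; python3 -c "
from h import *
goal(.5763,-.3103,.047,.03)"
```

```text
clock: 4.78
ee_pos: [0.5772, -0.3063, 0.1302]
ee_rot: [-2.179, -2.263, 0.0]
contact_force: [-0.4, 1.3, -0.0]
grip_width: 0.598
grip_force: 0.0
shift cm [-0.4  -0.1   8.32] turn [array([-0.  , -0.  ,  0.01]), array([ 0.  , -0.  , -3.13])] j6 -0.58
```

```bash
python3 -m jog '[[0.6,0,0,4,0,0,0],[0.6,0,0,8.3,0,0,0],[0.6,0,0,8.3,0,0,0]]'; python3 -c "
from h import *
goal(.5763,-.3103,.047,.03)"
```

```text
clock: 5.15
ee_pos: [0.576, -0.3055, 0.0452]
ee_rot: [-2.175, -2.26, 0.002]
contact_force: [-1.1, -0.1, 0.3]
grip_width: 0.603
grip_force: 0.0
shift cm [-0.48  0.01 -0.19] turn [array([-0.  , -0.  ,  0.01]), array([ 0.  , -0.01, -3.13])] j6 -0.58
```

```bash
python3 -m jog '[[0.6,-0.48,0,-0.2,0,0,0],[0.6,-0.48,0,-0.2,0,0,0],[0,-0.48,0,-0.2,0,0,0],[0,-0.48,0,-0.2,0,0,0],[0,-0.48,0,-0.2,0,0,0],[0,-0.48,0,-0.2,0,0,0],[0,-0.48,0,-0.2,0,0,0]]'; python3 -c "
from h import *
print(state()['grip_force'],state()['grip_width'])
goal(.5763,-.3103,.047,.03);goal(.481,.1795,.14,.2)"
```

```text
clock: 6.02
ee_pos: [0.5774, -0.3126, 0.0496]
ee_rot: [2.18, 2.262, 0.0]
contact_force: [-1.1, 0.5, 5.3]
grip_width: 0.118
grip_force: 58.6
58.57984900474548 0.11830400465091684
shift cm [ 0.23 -0.11  0.26] turn [array([0.  , 0.  , 0.01]), array([-0.  ,  0.  , -3.13])] j6 -0.59
shift cm [49.53 -7.81 -9.05] turn [array([ 0.  ,  0.  , -0.16]), array([ 0.  , -0.  ,  2.98])] j6 -0.59
```

```bash
python3 -m jog '[[0,0,0,-5,0,0,0],[0,0,0,-9,0,0,0],[0,49.3,-7.8,-9,0,0,-0.16],[0,49.3,-7.8,-9,0,0,-0.16],[0,49.3,-7.8,-9,0,0,-0.16],[0,49.3,-7.8,-9,0,0,-0.16],[0,49.3,-7.8,-9,0,0,-0.16],[0,49.3,-7.8,-9,0,0,-0.16],[0,49.3,-7.8,-9,0,0,-0.16],[0,49.3,-7.8,-9,0,0,-0.16]]';python3 -m jog '[[0,0,0,0,0,0,0],[0,0,0,0,0,0,0]]'; python3 -c "
from h import *
goal(.481,.1780,.062,.2)"
```

```text
clock: 7.28
ee_pos: [0.4804, 0.1792, 0.1392]
ee_rot: [1.992, 2.429, 0.0]
contact_force: [1.9, 0.0, -1.2]
grip_width: 0.113
grip_force: 58.7
clock: 7.52
ee_pos: [0.4811, 0.1771, 0.139]
ee_rot: [-1.991, -2.43, 0.001]
contact_force: [0.1, -0.3, -1.5]
grip_width: 0.118
grip_force: 58.7
shift cm [0.09 0.02 7.7 ] turn [array([-0.,  0., -0.]), array([0.  , 0.  , 3.14])] j6 0.08
```

```bash
python3 -m jog '[[0,0.1,0,5,0,0,0],[0,0.1,0,7,0,0,0],[0,0.1,0,7.5,0,0,0],[0,0.1,0,7.6,0,0,0],[0,0.1,0,7.6,0,0,0],[0.4,0.1,0,7.6,0,0,0],[0.5,0.1,0,7.6,0,0,0],[0.5,0.1,0,7.6,0,0,0],[0.5,0.1,0,3,0,0,0],[0.5,0.1,0,-1,0,0,0]]'; python3 -c "
from h import *
goal(.5646,-.1964,.13,-1.51)"
```

```text
clock: 8.78
ee_pos: [0.4809, 0.1782, 0.1506]
ee_rot: [-1.992, -2.429, 0.0]
contact_force: [0.2, 0.5, 0.2]
grip_width: 0.501
grip_force: 0.0
shift cm [-38.38   0.88   2.06] turn [array([-0.  ,  0.  ,  1.71]), array([-0.  , -0.  , -1.43])] j6 0.09
```

```bash
python3 -m jog '[[0.7,-38.4,0.9,0,0,0,1.71],[0.7,-38.4,0.9,0,0,0,1.71],[0.7,-38.4,0.9,0,0,0,1.71],[0.7,-38.4,0.9,0,0,0,1.71],[0.7,-38.4,0.9,0,0,0,1.71],[0.7,-38.4,0.9,0,0,0,1.71],[0.7,-38.4,0.9,0,0,0,1.71],[0.7,-38.4,0.9,0,0,0,1.71],[0.7,-38.4,0.9,0,0,0,1.71],[0.7,-38.4,0.9,0,0,0,1.71]]';python3 -m jog '[[0.7,0,0,4,0,0,0],[0.7,0,0,4,0,0,0],[0.7,0,0,4,0,0,0]]'; python3 -c "
from h import *
goal(.5646,-.1964,.035,-1.51)
f=grab_frame('top');cv2.imwrite('pics/t1.png',cv2.cvtColor(cv2.resize(f[90:330,80:440],(720,480)),cv2.COLOR_RGB2BGR))"
```

```text
clock: 10.02
ee_pos: [0.5649, -0.1966, 0.1492]
ee_rot: [-3.14, -0.091, 0.0]
contact_force: [-0.3, 0.2, -0.2]
grip_width: 0.701
grip_force: 0.0
clock: 10.4
ee_pos: [0.5654, -0.1967, 0.1105]
ee_rot: [3.14, 0.094, 0.001]
contact_force: [-0.9, 0.5, 0.3]
grip_width: 0.701
grip_force: 0.0
shift cm [-0.08 -0.04  7.55] turn [array([ 0., -0., -0.]), array([-0.  , -0.  ,  3.14])] j6 1.12
```

View pics/t1.png

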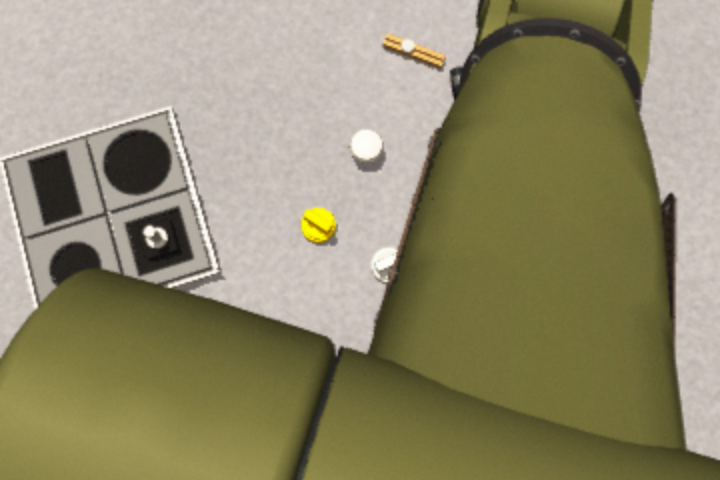

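The foot stands in the square seat at about (155,237) in the crop, and the arm is over the catch.

```bash
python3 -m jog '[[0.7,-0.1,0,5,0,0,0],[0.7,-0.1,0,7.6,0,0,0],[0.7,-0.1,0,7.6,0,0,0],[0.7,-0.1,0,7.6,0,0,0],[0,-0.1,0,7.6,0,0,0],[0,-0.1,0,7.6,0,0,0],[0,-0.1,0,7.6,0,0,0],[0,-0.1,0,7.6,0,0,0],[0,-0.1,0,7.6,0,0,0]]'; python3 -c "
from h import *
goal(.5646,-.1964,.035,-1.51);goal(.552,.2885,.15,-1.36)"
```

```text
clock: 11.58
ee_pos: [0.5645, -0.1969, 0.0346]
ee_rot: [3.139, 0.091, 0.003]
contact_force: [-1.0, 0.5, 8.1]
grip_width: 0.259
grip_force: 59.3
shift cm [ 0.01 -0.05 -0.04] turn [array([ 0., -0., -0.]), array([-0.  , -0.  ,  3.14])] j6 1.12
shift cm [  1.58 -48.52 -11.58] turn [array([ 0.  , -0.  , -0.15]), array([-0.  , -0.  ,  2.99])] j6 1.12
```

```bash
python3 -m jog '[[0,0,0,-5,0,0,0],[0,0,0,-10,0,0,0],[0,1.6,-48.5,-10,0,0,-0.15],[0,1.6,-48.5,-10,0,0,-0.15],[0,1.6,-48.5,-10,0,0,-0.15],[0,1.6,-48.5,-10,0,0,-0.15],[0,1.6,-48.5,-10,0,0,-0.15],[0,1.6,-48.5,-10,0,0,-0.15],[0,1.6,-48.5,-10,0,0,-0.15],[0,1.6,-48.5,-10,0,0,-0.15]]';python3 -m jog '[[0,0,0,0,0,0,0],[0,0,0,0,0,0,0]]'; python3 -c "
from h import *
goal(.552,.2885,.0475,-1.36)"
```

```text
clock: 12.82
ee_pos: [0.5514, 0.291, 0.1337]
ee_rot: [-3.124, -0.328, -0.001]
contact_force: [0.8, -0.4, -1.1]
grip_width: 0.262
grip_force: 58.7
clock: 13.08
ee_pos: [0.5518, 0.2881, 0.1333]
ee_rot: [3.124, 0.326, -0.0]
contact_force: [0.3, -0.0, -1.0]
grip_width: 0.258
grip_force: 58.8
shift cm [ 0.03 -0.04  8.58] turn [array([ 0.,  0., -0.]), array([ 0.  , -0.  ,  3.14])] j6 1.79
```

```bash
python3 -m jog '[[0,0,0,5,0,0,0],[0,0,0,8,0,0,0],[0,0,0,8.5,0,0,0],[0,0,0,8.5,0,0,0],[0,0,0,8.5,0,0,0],[0.5,0,0,8.5,0,0,0],[0.5,0,0,8.5,0,0,0],[0.5,0,0,8.5,0,0,0],[0.5,0,0,3,0,0,0],[0.5,0,0,-2,0,0,0]]'; python3 -c "
from h import *
print(state()['ee_pos'],state()['contact_force'])
goal(.4317,-.3239,.13,.36-np.pi/2)"
```

```text
clock: 14.32
ee_pos: [0.5518, 0.2885, 0.1547]
ee_rot: [3.125, 0.326, -0.001]
contact_force: [0.7, 0.7, -0.3]
grip_width: 0.498
grip_force: 0.0
[0.55175538 0.28846134 0.15470475] [ 0.72549179  0.7203145  -0.27153353]
shift cm [-24.38  57.44   2.48] turn [array([ 0.  ,  0.  , -0.15]), array([ 0.  , -0.  ,  2.99])] j6 1.79
```

```bash
python3 -m jog '[[0.5,-24.4,57.4,0,0,0,-0.15],[0.5,-24.4,57.4,0,0,0,-0.15],[0.5,-24.4,57.4,0,0,0,-0.15],[0.5,-24.4,57.4,0,0,0,-0.15],[0.5,-24.4,57.4,0,0,0,-0.15],[0.5,-24.4,57.4,0,0,0,-0.15],[0.5,-24.4,57.4,0,0,0,-0.15],[0.5,-24.4,57.4,0,0,0,-0.15],[0.5,-24.4,57.4,0,0,0,-0.15],[0.5,-24.4,57.4,0,0,0,-0.15]]';python3 -m jog '[[0.5,0,0,2.5,0,0,0],[0.5,0,0,2.5,0,0,0],[0.5,0,0,2.5,0,0,0]]'; python3 -c "
from h import *
goal(.4317,-.3239,.043,.36-np.pi/2)"
```

```text
clock: 15.58
ee_pos: [0.4309, -0.3256, 0.1536]
ee_rot: [3.091, 0.559, 0.001]
contact_force: [2.0, 0.6, 0.9]
grip_width: 0.499
grip_force: 0.0
clock: 15.95
ee_pos: [0.432, -0.3231, 0.1291]
ee_rot: [3.091, 0.56, 0.001]
contact_force: [-0.6, -0.2, 0.5]
grip_width: 0.504
grip_force: 0.0
shift cm [-0.06  0.05  8.61] turn [array([ 0., -0., -0.]), array([-0.  , -0.  ,  3.14])] j6 0.5
```

```bash
python3 -m jog '[[0.5,0,0,5,0,0,0],[0.5,0,0,8.5,0,0,0],[0.5,0,0,8.5,0,0,0],[0.5,0,0,8.5,0,0,0],[0,0,0,8.5,0,0,0],[0,0,0,8.5,0,0,0],[0,0,0,8.5,0,0,0],[0,0,0,8.5,0,0,0]]'; python3 -c "
from h import *
goal(.4317,-.3239,.035,.36-np.pi/2);goal(.571,.1985,.15)"
```

```text
clock: 16.95
ee_pos: [0.4322, -0.324, 0.0448]
ee_rot: [3.09, 0.559, 0.003]
contact_force: [-0.8, 2.2, 8.6]
grip_width: 0.12
grip_force: 59.7
shift cm [-0.05 -0.03  0.98] turn [array([ 0., -0., -0.]), array([-0.  , -0.  ,  3.14])] j6 0.5
shift cm [ 31.31 -44.06 -10.57] turn [array([ 0., -0.,  0.]), array([ 0.  ,  0.  , -3.14])] j6 0.5
```

```bash
python3 -m jog '[[0,0,0,-5,0,0,0],[0,0,0,-9.5,0,0,0],[0,31.3,-44.1,-9.5,0,0,0],[0,31.3,-44.1,-9.5,0,0,0],[0,31.3,-44.1,-9.5,0,0,0],[0,31.3,-44.1,-9.5,0,0,0],[0,31.3,-44.1,-9.5,0,0,0],[0,31.3,-44.1,-9.5,0,0,0],[0,31.3,-44.1,-9.5,0,0,0],[0,31.3,-44.1,-9.5,0,0,0]]';python3 -m jog '[[0,0,0,0,0,0,0],[0,0,0,0,0,0,0]]'; python3 -c "
from h import *
goal(.571,.1985,.0575)"
```

```text
clock: 18.2
ee_pos: [0.5602, 0.1619, 0.1391]
ee_rot: [3.091, 0.559, 0.002]
contact_force: [1.3, -0.8, 0.2]
grip_width: 0.122
grip_force: 58.8
clock: 18.45
ee_pos: [0.5596, 0.1595, 0.1384]
ee_rot: [3.091, 0.56, -0.0]
contact_force: [0.4, -1.1, -0.7]
grip_width: 0.124
grip_force: 58.7
shift cm [ 2.43 -3.25  8.09] turn [array([ 0.,  0., -0.]), array([ 0.  , -0.  ,  3.14])] j6 1.43
```

```bash
python3 -m jog '[[0,2.4,-3.25,0,0,0,0],[0,2.4,-3.25,0,0,0,0],[0,2.4,-3.25,5,0,0,0],[0,2.4,-3.25,7.5,0,0,0],[0,2.4,-3.25,8,0,0,0],[0,2.4,-3.25,8,0,0,0],[0,2.4,-3.25,8,0,0,0],[0,2.4,-3.25,8,0,0,0]]'; python3 -c "
from h import *
goal(.571,.1985,.0575)"
```

```text
clock: 19.45
ee_pos: [0.5713, 0.1986, 0.0593]
ee_rot: [-3.091, -0.559, -0.002]
contact_force: [1.2, 0.6, -0.8]
grip_width: 0.121
grip_force: 58.8
shift cm [-0.03 -0.    0.18] turn [array([ 0., -0.,  0.]), array([ 0.  ,  0.  , -3.14])] j6 1.49
```

```bash
python3 -m jog '[[0,0,0,0.15,0,0,0],[0,0,0,0.15,0,0,0],[0.4,0,0,0.15,0,0,0],[0.4,0,0,0.15,0,0,0],[0.4,0,0,0.15,0,0,0],[0.4,0,0,-5,0,0,0],[0.4,0,0,-10,0,0,0],[0.5,0,0,-10,0,0,0]]'; python3 - <<'E'
from h import *
f=cv2.cvtColor(cv2.imread("pics/top0.png"),cv2.COLOR_BGR2GRAY)
c=f[208:236,262:290]; big=cv2.resize(c,None,fx=8,fy=8,interpolation=cv2.INTER_CUBIC)
for th in(222,232,242):
    k,l,st,ce=cv2.connectedComponentsWithStats((big>th).astype(np.uint8)); i=1+np.argmax(st[1:,4])
    r=cv2.minAreaRect(np.argwhere(l==i)[:,::-1].astype(np.float32)); b=(cv2.boxPoints(r)+.5)/8-.5+[262,208]
    W=np.array([unproj("top",p,.036)[:2] for p in b]); e=[W[1]-W[0],W[2]-W[1]]; e=max(e,key=np.linalg.norm)
    print(th,st[i][4],W.mean(0).round(4),"len",np.round([np.linalg.norm(W[1]-W[0]),np.linalg.norm(W[2]-W[1])],4),"yaw",np.arctan2(e[1],e[0])%np.pi)
print(state()['grip_width'])
cv2.imwrite("pics/k.png",cv2.resize(c,(400,400),interpolation=cv2.INTER_CUBIC))
goal(.4297,-.0636,.15,1.80-np.pi/2)
E
```

```text
clock: 20.45
ee_pos: [0.5724, 0.199, 0.1625]
ee_rot: [-3.091, -0.559, -0.011]
contact_force: [0.1, -0.1, -0.4]
grip_width: 0.503
grip_force: 0.0
222 2773 [ 0.431  -0.0628] len [0.0291 0.0078] yaw 1.8854223076888552
232 1970 [ 0.431  -0.0627] len [0.028  0.0071] yaw 1.8895507032701155
242 24 [ 0.4291 -0.0499] len [0.001  0.0013] yaw 3.0274335260433087
0.5031767657005377
shift cm [-22.57  19.6    1.1 ] turn [array([ 0.01, -0.01, -1.44]), array([-0.01, -0.01,  1.7 ])] j6 1.49
```

View pics/k.png

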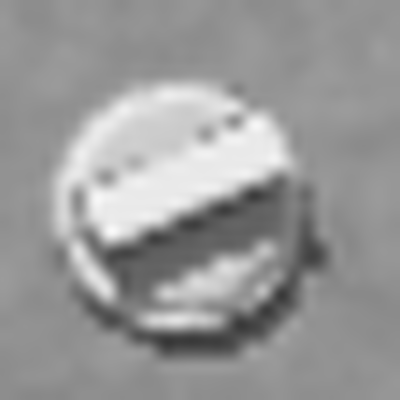

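The bar heading is 1.885 rad, clear in the close-up.

```bash
python3 -m jog '[[0.5,-22.5,19.6,0,0.01,-0.01,-1.53],[0.5,-22.5,19.6,0,0.01,-0.01,-1.53],[0.5,-22.5,19.6,0,0.01,-0.01,-1.53],[0.5,-22.5,19.6,0,0.01,-0.01,-1.53],[0.5,-22.5,19.6,0,0.01,-0.01,-1.53],[0.5,-22.5,19.6,0,0.01,-0.01,-1.53],[0.5,-22.5,19.6,0,0.01,-0.01,-1.53],[0.5,-22.5,19.6,0,0.01,-0.01,-1.53],[0.5,-22.5,19.6,0,0.01,-0.01,-1.53],[0.5,-22.5,19.6,0,0.01,-0.01,-1.53]]';python3 -m jog '[[0.5,0,0,3,0,0,0],[0.5,0,0,3,0,0,0],[0.5,0,0,3,0,0,0]]'; python3 -c "
from h import *
goal(.4303,-.0632,.042,.315)"
```

```text
clock: 21.7
ee_pos: [0.4285, -0.0637, 0.1576]
ee_rot: [-1.839, -2.537, 0.017]
contact_force: [-0.2, -0.7, -0.4]
grip_width: 0.498
grip_force: 0.0
clock: 22.08
ee_pos: [0.4287, -0.0639, 0.1289]
ee_rot: [-1.84, -2.538, 0.016]
contact_force: [0.3, -0.0, 0.5]
grip_width: 0.501
grip_force: 0.0
shift cm [0.02 0.29 8.68] turn [array([-0.01,  0.  ,  0.  ]), array([-0.  , -0.02, -3.14])] j6 -0.54
```

```bash
python3 -m jog '[[0.5,0,0.25,4,-0.01,0,0],[0.5,0,0.27,8,-0.01,0,0],[0.5,0,0.27,8.6,-0.01,0,0],[0.5,0,0.27,8.6,-0.01,0,0],[0,0,0.27,8.6,-0.01,0,0],[0,0,0.27,8.6,-0.01,0,0],[0,0,0.27,8.6,-0.01,0,0],[0,0,0.27,8.6,-0.01,0,0]]'; python3 -c "
from h import *
goal(.4303,-.0632,.042,.315);goal(.462,.2695,.15)"
```

```text
clock: 23.08
ee_pos: [0.4306, -0.0636, 0.0435]
ee_rot: [1.843, 2.544, -0.003]
contact_force: [-2.5, 0.7, 11.2]
grip_width: 0.093
grip_force: 59.8
shift cm [ 0.05 -0.02  0.15] turn [array([-0.,  0.,  0.]), array([-0.  , -0.  , -3.14])] j6 -0.55
shift cm [ 30.66  13.35 -10.7 ] turn [array([-0.,  0.,  0.]), array([-0.  , -0.  , -3.14])] j6 -0.55
```

```bash
python3 -m jog '[[0,0,0,-5,0,0,0],[0,0,0,-9.5,0,0,0],[0,30.7,13.35,-9.5,0,0,0],[0,30.7,13.35,-9.5,0,0,0],[0,30.7,13.35,-9.5,0,0,0],[0,30.7,13.35,-9.5,0,0,0],[0,30.7,13.35,-9.5,0,0,0],[0,30.7,13.35,-9.5,0,0,0],[0,30.7,13.35,-9.5,0,0,0],[0,30.7,13.35,-9.5,0,0,0]]'; python3 -c "
from h import *
goal(.462,.2695,.056,.315)"
```

```text
clock: 24.32
ee_pos: [0.4614, 0.2688, 0.1369]
ee_rot: [-1.843, -2.542, 0.004]
contact_force: [0.2, -0.4, 0.3]
grip_width: 0.094
grip_force: 58.8
shift cm [0.05 0.1  8.09] turn [array([-0.,  0.,  0.]), array([-0.  , -0.  , -3.14])] j6 0.14
```

```bash
python3 -m jog '[[0,0.05,0.05,5,0,0,0],[0,0.05,0.05,7.5,0,0,0],[0,0.05,0.05,8,0,0,0],[0,0.05,0.05,8,0,0,0],[0,0.05,0.05,8.1,0,0,0],[0.4,0.05,0.05,8.1,0,0,0],[0.4,0.05,0.05,8.1,0,0,0],[0.4,0.05,0.05,8.1,0,0,0],[0.4,0.05,0.05,3,0,0,0],[0.4,0.05,0.05,-3,0,0,0]]'; python3 -m jog '[[0.5,-10,-30,-5,0,0,0],[0.5,-10,-30,-5,0,0,0],[0.5,-10,-30,-5,0,0,0],[0.5,-10,-30,-5,0,0,0],[0.5,-10,-30,-5,0,0,0],[0.5,-10,-30,-5,0,0,0],[0.5,-10,-30,-5,0,0,0],[0.5,-10,-30,-5,0,0,0]]'; python3 - <<'E'
from h import *
for n in P:
    f=cv2.cvtColor(grab_frame(n),cv2.COLOR_RGB2BGR)
    t=f[130:270,70:230] if n=="top" else f[225:350,140:290]
    cv2.imwrite(f"pics/{n}9.png",cv2.resize(t,None,fx=3.7,fy=3.7,interpolation=cv2.INTER_CUBIC))
cups={"foot":(.481,.1795),"dial":(.571,.1985),"knob":(.462,.2695),"catch":(.552,.2885)}
for o,c in cups.items():
    masks={}
    for n in P:
        uv=proj(n,[*c,.03])[0]
        for d in trace(n,o):
            if np.linalg.norm(np.array(d["uv"])-uv)<15: masks[n]=d["pixels"].astype(float);break
    if masks:
        b=min((fit(o,masks,(*c,a),.012) for a in(0.1,1,1.9,2.6)),key=lambda r:r[1]); print(o,(b[0]-[*c,0]).round(4),round(b[1],3),list(masks))
E
```

```text
clock: 25.58
ee_pos: [0.4612, 0.2704, 0.1675]
ee_rot: [-1.841, -2.542, 0.007]
contact_force: [-0.0, 1.0, -0.1]
grip_width: 0.402
grip_force: 0.0
clock: 26.58
ee_pos: [0.2086, 0.0825, 0.2175]
ee_rot: [-1.841, -2.543, 0.005]
contact_force: [0.3, 0.1, -0.0]
grip_width: 0.501
grip_force: 0.0
foot [-0.0000e+00 -5.0000e-04  1.8084e+00] 0.234 ['top', 'side']
dial [-0.0013 -0.0012  0.4118] 0.19 ['top', 'side']
knob [ 8.0000e-04  2.0000e-03 -1.3848e+00] 0.301 ['top', 'side']
catch [ 9.0000e-04 -6.0000e-04  3.4142e+00] 0.239 ['top', 'side']
```

```bash
ls pics
```

```text
fit.png
k.png
side0.png
side0c.png
side9.png
t1.png
top0.png
top0c.png
top9.png
```

View pics/top9.png

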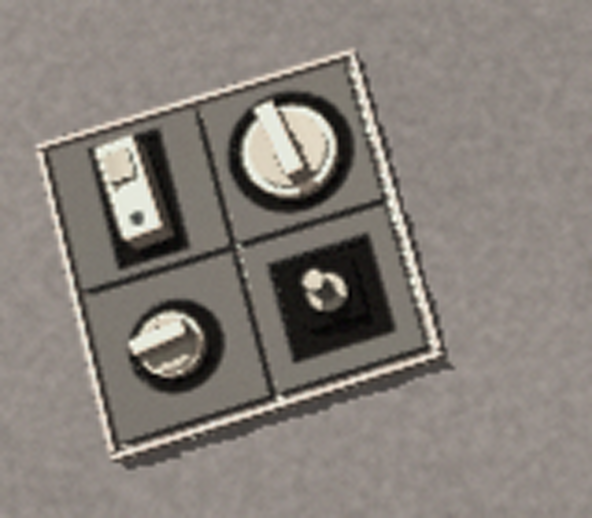

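View pics/side9.png

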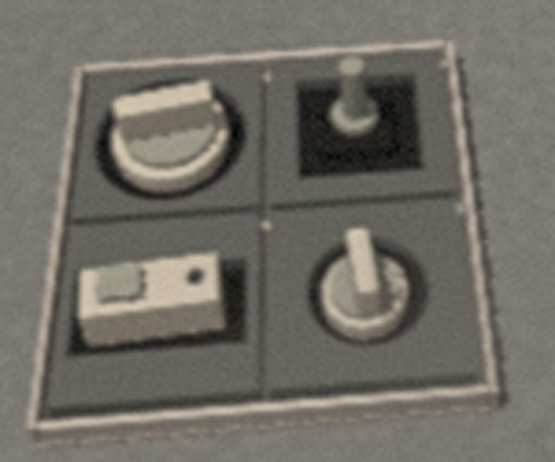

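All four parts stand upright in their own seats: dial (290,150), catch (130,195), knob (170,345) and foot (325,290) in the top crop. The fitted offsets are 2 mm or less, so I'm handing in.

```bash
python3 -c "
from plant import *
print(close_job())"
```

```text
the job is handed in; nothing more can be done
None
```

I handed the job in at about 27 s of the 106 s allowed: the dial, knob, foot and catch stand upright in their own seats, about 2 mm or less off centre by my camera fits, and I never handled the cap or cupboard knob; no verdict came back.

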